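# Draw a plug gauge to its mark and hold it

## Robot

A 6-joint arm with a two-finger parallel gripper is mounted at the origin on the work surface. World frame = base frame: x ahead of the robot, y to its left, z up, the work surface at z = 0. Lengths are in m, angles in rad, forces in N, time in s.
With the tool pointing down it reaches from about 0.35 to 0.775 m from the base axis. Payload 5.5 kg.
Tool frame: the origin (TCP) lies on the mounting face of the last link; the fingertips stand 173 mm ahead of it and the grasp point (between the pads) lies 155 mm ahead of it; z points along the fingers, y is the direction in which the jaws open and shut (so a half turn about z gives the same grasp; the last joint's range is limited). The gripper opens to 85 mm and grips with 20 to 120 N. Pads are 22 mm wide; open, the fingers measure 114 mm over their backs; the gripper's body (76 mm by 85 mm) begins 54 mm behind the grasp point. The pads swing forward as they close: fully open they stand 13 mm farther back than shut.
Start: joints at [-1.385, 0.313, 0.046, 1.304, 0, 1.431], TCP at [0.184, -0.545, 0.405] pointing down, gripper open.
Joint ranges: [-2.76, 2.76], [-0.86, 1.69], [-1.03, 1.26], [-2.2, 2.34], [-1.47, 1.5], [-3.14, 3.14]. Speed limits (rad/s): [2.57, 2.57, 3.14, 3.14, 3.14, 3.14].

## Interface

Orientations are given as a unit quaternion [w, x, y, z].
In Python, from workcell import * gives the robot as it stands. The module is installed in compiled form; this text tells all that it offers.
- The arm moves only by the shell command python3 -m crank 'ROWS' [FORCE]. ROWS is JSON, a list of rows, each a list of 7 numbers: the shift along the tool's x, y, z in mm, then the turn, a rotation vector about the tool's x, y, z in degrees, then the opening, from 0 (shut) to 1 (fully open). A call has exactly 8 rows; each row shifts and turns the commanded pose from where the row before left it, along the tool's axes as they then stand; what a row does not reach is not made up. A row lasts 1/8 s, in which the tool goes at most 62.5 mm and 10.7 degrees, less where a joint would pass 70% of its speed; a pose out of reach is approached as far as the arm can. A call with a gripper value outside its range is refused whole. The fingers move at their own pace and stop on an object; FORCE is the grip in N (left out, the last holds). Time passes only in rows, so rows that do not move let the fingers close, or fill a call up. It gives the time, the measured TCP pose, the force and the opening at its end, in the units of the state.
- get_state(): the state, without advancing time (a new reading comes with each control period).
- read_camera(name): name is "scene" or "top" or "wrist"; returns the picture (400x640x3 uint8, blue, green, red); there is no depth.
- calibration(name): a dict with "fx", "fy", "cx", "cy" (pixels), "extrinsics" (4x4, takes a point from world to camera coordinates). Camera axes: x right, y down, z forward; pixel columns grow to the right and rows downward; lengths in m; the calibration is good to about 2 mm. A picture is of the moment at which its call begins: read the wrist's pose just before it. calibration takes no time and is no camera call; for the wrist camera it gives the pose at the moment of the call.
- hand_in(): hands the job in, once; it reports no verdict.
The state is a dict: "clock": time; "joint_pos": joint angles; "qvel": joint speeds; "tau": joint torques, N m; "tcp_pos": TCP position; "orientation": TCP orientation; "wrist_force": force on the tool from outside, world axes, zero at the start; "ft_torque": the same for the moment, N m; "finger_gap": finger opening in m.
Only numpy, scipy, OpenCV 4.12 (cv2) and the standard library are available. Lean on these libraries where they do the work, as an engineer would, in place of code of your own. Each camera call takes 0.05 s, during which the arm holds its last target.

## Task

Finish the bore check on the brass sleeve: first take the brass-handled gauge from its leaning rest and stand it upright in the green holder cup, right down on the cup's floor, and let go of it. Then grip the black-handled gauge standing in the sleeve and draw it straight up until its whole red band shows above the sleeve's mouth while the yellow band below is still hidden in the bore; never pull it right out, never drag the sleeve up or tip it, and leave the pinion, the spare knob, the oil bottle and the wrench where they are. Finish holding the black-handled gauge there, still in your grip and still partway in the bore.

Things in the scene. Friction and masses are not known exactly. Their poses are not given: they have to be found in the camera images.
- nogo_grip (a point): Brass-handled gauge, loose, 0.26 kg: steel shank 19 mm diameter, 96 mm long, then plain brass handle 24 mm diameter, 52 mm long. This point: centre of the handle, on the axis, 122 mm from the foot, 26 mm below the top. z axis: along the gauge from foot to handle. Starts leaning 30 degrees from vertical, handle up and towards -x (give or take 20 degrees), in a wooden rest.
- nogo_foot (a point): Centre of the flat foot of the brass-handled gauge; z axis along the gauge towards the handle. Its rest is an inclined wooden trough, fixed, open on the upper side (+x), under the shank only up to 85 mm from the foot: the handle is free all round and the gauge can be lifted straight up out of it.
- cup_floor (a point): centre of the inner floor of the green holder cup (fixed to the bench): inside diameter 28 mm, outside diameter 42 mm, 72 mm deep, on a round base of 84 mm diameter, z up. The floor is 8 mm above the bench.
- cup_mouth (a point): centre of the green cup's mouth, 80 mm above the bench, 72 mm above its inner floor.
- go_grip (a point): Black-handled gauge, loose, 0.17 to 0.28 kg: steel shank 16 mm diameter, 96 mm long, then black handle 24 mm diameter, 52 mm long. This point: centre of the handle, on the axis, 122 mm above the foot. z axis: along the gauge from foot to handle. Starts upright with its foot on the floor of the sleeve's bore, the handle's underside 16 mm above the sleeve's mouth.
- go_foot (a point): Centre of the flat foot of the black-handled gauge; z axis towards the handle. Red band: 52 to 60 mm above the foot; yellow band: 24 to 32 mm above it; both hidden in the bore at the start. Raised 28 mm from its seat, the whole red band is out; raised 48 mm, the yellow band would begin to show.
- sleeve_mouth (a point): Centre of the brass sleeve's upper mouth, 98 mm above the bench, z up along the bore: outside diameter 44 mm, bore 17.6 mm diameter, 80 mm deep, closed by a 6 mm floor; foot flange 62 mm. Loose, 0.93 kg, standing in a shallow square nest on a fixed 110 mm steel plate with 2 mm play all round; only its weight holds it down.
- pinion: bystander: steel drive pinion, 58 mm across, 40 mm high; origin at the centre of its underside.
- knob: bystander: spare turned ebony knob, 40 mm across, 47 mm high; origin at the centre of its underside.
- oil: bystander: amber oil bottle, 50 mm across, 120 mm high; origin at the centre of its underside.
- wrench: bystander: wrench lying on the bench; origin on its underside.
Mind the look-alikes: they are no part of the job. Of the things shaped like the part that bears cup_floor, the green one is meant. Leave any blue or orange look-alike of the part that bears nogo_grip alone.

How it is judged:
On the way, in this order (a step that is already met when the one before it is completed fails the run):
1. the brass-handled gauge stands upright on the floor of the green cup, let go, while the black-handled gauge is still seated in the sleeve (horizontal distance between nogo_foot and cup_floor below 0.012 m and z of nogo_foot in the frame of cup_floor below 0.01 m and angle between nogo_foot's own z axis and vertical below 0.2 rad and contact force between the fingers and nogo below 0.1 N and z of go_foot in the frame of sleeve_mouth below -0.07 m), for 0.3 s.
2. the black-handled gauge is held with its red band showing and its yellow band hidden (z of go_foot in the frame of sleeve_mouth between -0.053 and -0.031 m and horizontal distance between go_foot and sleeve_mouth below 0.008 m and angle between the z axis of go_foot and the z axis of sleeve_mouth, either way round below 0.1 rad and contact force between the fingers and go above 0.8 N), for 0.3 s.
At the end, for the whole second after the job is handed in: Brass-handled gauge upright in the cup (foot within 10 mm of floor, 12 mm of centre, lean < 0.2 rad), untouched. Black-handled gauge held still, raised 27 to 49 mm, in line with the bore within 0.1 rad; sleeve upright in its nest (within 12 mm, tilt < 0.06 rad) (all of step 2 and horizontal distance between nogo_foot and cup_floor below 0.012 m and z of nogo_foot in the frame of cup_floor below 0.01 m and angle between nogo_foot's own z axis and vertical below 0.2 rad and angle between sleeve_mouth's own z axis and vertical below 0.06 rad and distance of sleeve_mouth from where it was at the start of the episode below 0.012 m and linear speed of go below 0.01 m/s and linear speed of nogo below 0.02 m/s and contact force between nogo and the arm below 0.1 N); the arm keeps its last pose, push and grip.
It fails at once if a bystander (pinion, spare knob, oil bottle or wrench) is moved more than 20 mm (distance of any of pinion, knob, oil, wrench from where it was at the start of the episode above 0.02 m).
It fails at once if the black-handled gauge is pulled right out of the bore (z of go_foot in the frame of sleeve_mouth above -0.003 m).
It fails at once if the sleeve is dragged up or tipped over (lifted more than 8 mm or tilted more than 0.12 rad) (height (world z) of sleeve_mouth above 0.106 m or angle between sleeve_mouth's own z axis and vertical above 0.12 rad).
It also fails if it takes over 58 s, if anything falls off the work surface, if the arm or the gripper's body presses on something with over 40 N, if the wrist force passes 120 N, or if a joint passes its speed limit or range.

## Working session

There is one attempt and no reset: what is moved stays moved. The work goes in short steps, Python scripts to look and compute and a shell command to move; the robot and the scene stay as the last step left them, time stands still between calls to the robot, and variables do not carry over. Pictures are saved under pics/ and viewed, and the job is handed in when it is done.

```bash
mkdir -p pics; python3 - <<'E'
from workcell import *
import cv2,numpy as np
for n in ("scene","top","wrist"):
    c=calibration(n); im=read_camera(n); cv2.imwrite(f"pics/{n}0.png",im)
    print(n,c["fx"],c["fy"],c["cx"],c["cy"]);print(np.round(c["extrinsics"],4).tolist())
s=get_state();print(s)
E
```

```text
scene 378.5586549474599 378.5586549474599 314.0221018522941 197.41543579977696
[[0.2828, 0.9592, -0.0028, -0.1462], [0.7791, -0.2314, -0.5827, -0.3166], [-0.5595, 0.1626, -0.8127, 1.4035], [0.0, 0.0, 0.0, 1.0]]
top 408.9137634395186 408.9137634395186 317.16112322052913 204.99030846651198
[[-0.0001, -1.0, -0.0033, 0.0019], [-0.9938, 0.0005, -0.1114, 0.4852], [0.1114, 0.0033, -0.9938, 1.5609], [0.0, 0.0, 0.0, 1.0]]
wrist 357.32270346891505 357.32270346891505 320.321783787613 200.3452180803671
[[0.3201, -0.9474, -0.0025, -0.5742], [-0.896, -0.3036, 0.324, -0.0424], [-0.3077, -0.1015, -0.9461, 0.381], [0.0, 0.0, 0.0, 1.0]]
{'clock': 0.15, 'joint_pos': array([-1.38460204e+00,  3.13858194e-01,  4.52616297e-02,  1.30360110e+00,
       -1.38447039e-05,  1.43118546e+00]), 'qvel': array([-0.00093087, -0.00309079,  0.0022136 ,  0.00174223,  0.00288417,
       -0.00113323]), 'tau': array([ 2.54740640e-03, -4.81062841e+01,  2.98816127e+01,  1.38640127e-02,
       -1.06136285e-04,  1.97159451e-06]), 'tcp_pos': array([ 0.18399982, -0.54462582,  0.40400518]), 'orientation': array([-7.00316055e-04,  9.86760449e-01,  1.62183002e-01, -2.32387361e-05]), 'wrist_force': array([ 0.29631513, -0.09182393,  0.37923517]), 'ft_torque': array([0.00158252, 0.01261542, 0.01335247]), 'finger_gap': 0.08565286522112886}
```

View pics/scene0.png

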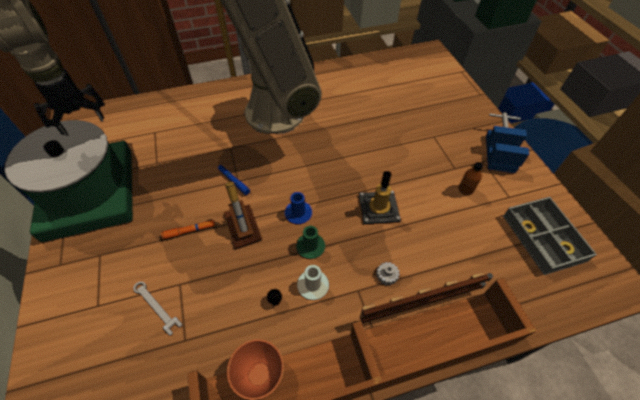

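View pics/top0.png

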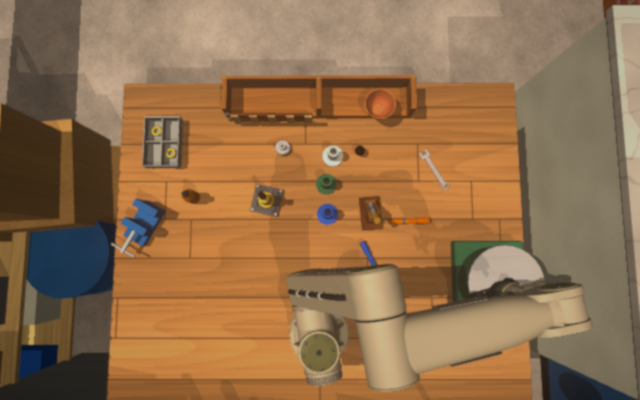

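View pics/wrist0.png

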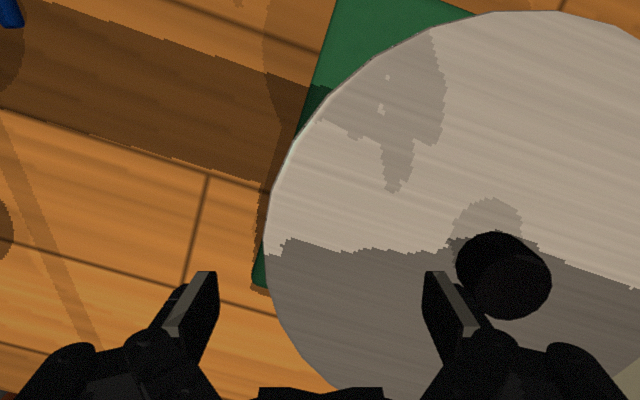

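```bash
cat > h.py <<'E'
import numpy as np,cv2
from workcell import *
def ray(cal,px):
    E=np.array(cal["extrinsics"]);R=E[:3,:3];t=E[:3,3]
    d=R.T@np.array([(px[0]-cal["cx"])/cal["fx"],(px[1]-cal["cy"])/cal["fy"],1.]);return -R.T@t,d/np.linalg.norm(d)
def onz(cal,px,z):
    o,d=ray(cal,px);return o+d*(z-o[2])/d[2]
def tri(*rs):
    A=np.zeros((3,3));b=np.zeros(3)
    for o,d in rs:
        P=np.eye(3)-np.outer(d,d);A+=P;b+=P@o
    x=np.linalg.solve(A,b);return x,[np.linalg.norm((np.eye(3)-np.outer(d,d))@(x-o)) for o,d in rs]
def proj(cal,p):
    E=np.array(cal["extrinsics"]);q=E[:3,:3]@np.array(p)+E[:3,3];return np.array([cal["fx"]*q[0]/q[2]+cal["cx"],cal["fy"]*q[1]/q[2]+cal["cy"]])
def crop(im,x,y,w,h,k,name):
    cv2.imwrite(name,cv2.resize(im[y:y+h,x:x+w],None,fx=k,fy=k,interpolation=cv2.INTER_CUBIC))
E
python3 - <<'E'
from h import *
a=cv2.imread("pics/scene0.png");b=cv2.imread("pics/top0.png")
crop(a,150,150,200,150,4,"pics/sc1.png");crop(b,300,140,160,120,5,"pics/tp1.png")
cs,ct=calibration("scene"),calibration("top")
for n,p,z in [("rest",(237,200),.1),("green",(311,233),.08),("sleeve",(384,190),.1),("oil",(470,180),.06)]: print(n,onz(cs,p,z))
for n,p,z in [("rest",(372,212),.1),("green",(326,182),.08),("sleeve",(265,198),.1),("knob",(360,151),.05),("orange",(410,221),0.01),("blue",(368,254),0.01),("pinion",(283,148),0.02)]: print(n,onz(ct,p,z))
E
```

```text
rest [ 0.43188882 -0.1970073   0.1       ]
green [ 0.58011687 -0.02675168  0.08      ]
sleeve [0.51568044 0.20638147 0.1       ]
oil [0.52836349 0.4857115  0.06      ]
rest [ 0.45088754 -0.20111142  0.1       ]
green [ 0.56665924 -0.03178541  0.08      ]
sleeve [0.50326804 0.19521449 0.1       ]
knob [ 0.69355949 -0.16468089  0.05      ]
orange [ 0.42404471 -0.36075072  0.01      ]
blue [ 0.29608677 -0.19499092  0.01      ]
pinion [0.7134253  0.13720021 0.02      ]
```

View pics/sc1.png

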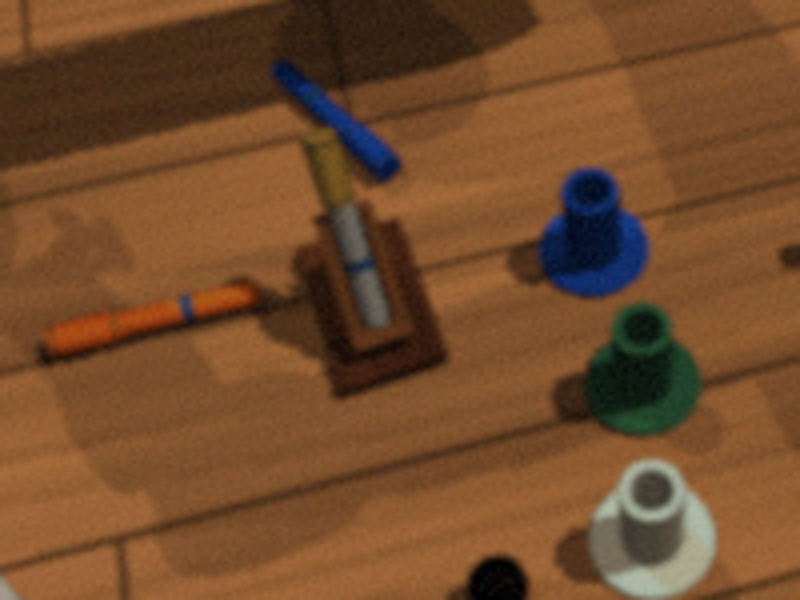

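View pics/tp1.png

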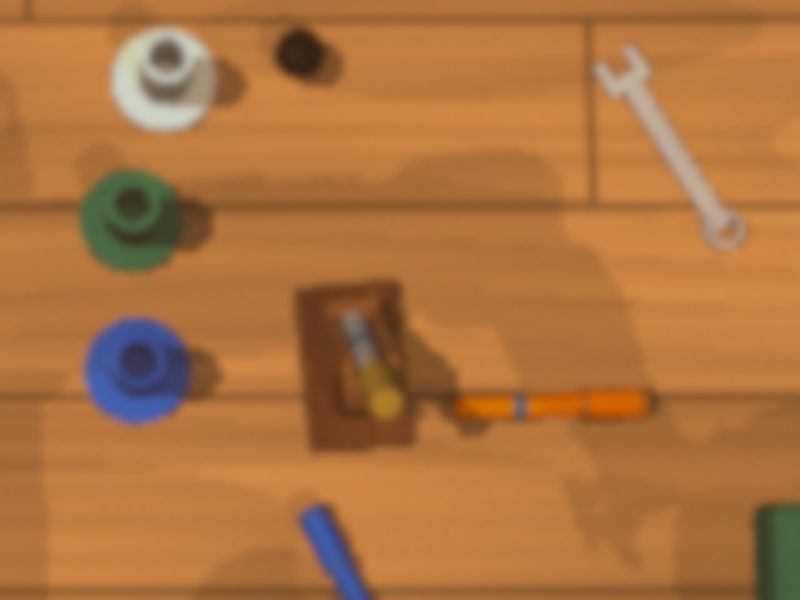

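```bash
cat >> h.py <<'E'
from scipy.spatial.transform import Rotation as Rn
def pose():
    s=get_state();q=s["orientation"];return np.array(s["tcp_pos"]),Rn.from_quat([q[1],q[2],q[3],q[0]])
def target(g,zax,ydir):
    z=np.array(zax)/np.linalg.norm(zax);y=np.array(ydir)-z*np.dot(z,ydir);y/=np.linalg.norm(y)
    return np.array(g)-.155*z,Rn.from_matrix(np.c_[np.cross(y,z),y,z])
def delta(T):
    "shift in tool frame (mm) and rotvec (deg); shift and turn applied shared"
    p,R=pose();d=R.inv().apply(T[0]-p)*1e3;r=(R.inv()*T[1]).as_rotvec(degrees=True)
    print("shift(tool now)",np.round(d,1),"|",round(np.linalg.norm(d),1),"turn",np.round(r,1),"| shift in final frame",np.round(T[1].inv().apply(T[0]-p)*1e3,1))
E
python3 - <<'E'
from h import *
cs,ct=calibration("scene"),calibration("top")
top,e1=tri(ray(cs,(230.5,183.3)),ray(ct,(377.2,220.4)));jn,e2=tri(ray(cs,(235.75,200.75)),ray(ct,(373.6,213.6)))
ft,e3=tri(ray(cs,(243.5,231)),ray(ct,(370,204)))
print(top,e1,jn,e2,ft,e3,np.linalg.norm(top-jn))
u=top-ft;u/=np.linalg.norm(u);print(u,np.degrees(np.arccos(u[2])),np.degrees(np.arctan2(u[1],u[0])))
gm,e=tri(ray(cs,(150+643/4,150+327/4)),ray(ct,(300+132/5,140+203/5)));print("green mouth",gm,e,onz(cs,(150+643/4,150+327/4),.08),onz(ct,(300+132/5,140+203/5),.08))
b,e=tri(ray(cs,(150+643/4,150+382/4)),ray(ct,(300+132/5,140+222/5)));print("green base",b,e)
p,R=pose();print(R.as_matrix().round(3))
E
```

```text
[ 0.41586112 -0.20663044  0.15869196] [np.float64(0.004714511198469553), np.float64(0.004714511198469604)] [ 0.44385313 -0.20250426  0.11458892] [np.float64(0.0024441887029795677), np.float64(0.002444188702979562)] [ 0.48915667 -0.20199326  0.0269204 ] [np.float64(0.0014208926691995115), np.float64(0.0014208926691994922)] 0.05239901258338833
[-0.48586483 -0.03073914  0.87349326] 29.132848488299267 -176.3799010552891
green mouth [ 0.57349171 -0.02959794  0.07666166] [np.float64(0.003882599898751283), np.float64(0.0038825998987512865)] [ 0.57622773 -0.02632044  0.08      ] [ 0.57201496 -0.03331027  0.08      ]
green base [ 0.57198882 -0.03056116 -0.00250071] [np.float64(0.004445690810641197), np.float64(0.004445690810641164)]
[[ 0.947  0.32  -0.   ]
 [ 0.32  -0.947  0.001]
 [ 0.    -0.001 -1.   ]]
```

```bash
python3 - <<'E'
from h import *
delta((np.array([.40,-.20,.42]),target([0,0,0],[0,0,-1],[0,-1,0])[1]))
p,R=pose();c=calibration("wrist");o,_=ray(c,(320,200));print("cam in tool",R.inv().apply(o-p))
E
```

```text
shift(tool now) [ 314.9 -257.4  -15.6] | 407.0 turn [-0.1  0.  18.7] | shift in final frame [ 216.  -344.6  -16. ]
cam in tool [0.08333018 0.00036439 0.03115807]
```

```bash
python3 -m crank '[[45,-37,-3,0,0,0,1],[45,-37,-3,0,0,0,1],[45,-37,-2,0,0,0,1],[45,-37,-2,0,0,0,1],[45,-37,-2,0,0,0,1],[45,-37,-2,0,0,0,1],[45,-36,-2,0,0,9,1],[0,0,0,0,0,9.5,1]]'; python3 - <<'E'
from h import *
c=calibration("wrist");im=read_camera("wrist");cv2.imwrite("pics/w1.png",im)
np.save("w1.npy",c["extrinsics"]);p,R=pose();print(p,R.as_matrix().round(3),get_state()["joint_pos"])
E
```

```text
clock: 1.15
tcp_pos: [0.3999, -0.1984, 0.4207]
orientation: [-0.0, 1.0, 0.005, 0.0]
wrist_force: [-0.3, -0.4, 0.2]
finger_gap: 0.0855
[ 0.3994728  -0.19965536  0.42060526] [[ 1.     0.004 -0.   ]
 [ 0.004 -1.    -0.   ]
 [-0.     0.    -1.   ]] [-6.43586260e-01  5.96700521e-02 -2.28010678e-01  1.28312550e+00
 -2.51996018e-05  2.49379176e+00]
```

View pics/w1.png

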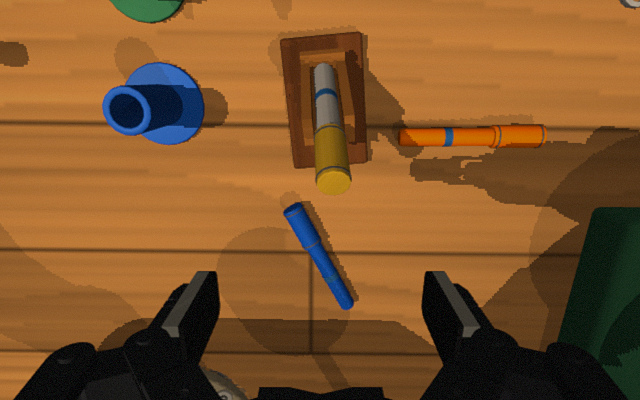

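```bash
python3 - <<'E'
from h import *
cs,ct=calibration("scene"),calibration("top");cw=dict(calibration("wrist"));cw["extrinsics"]=np.load("w1.npy")
top,e1=tri(ray(cs,(230.5,183.3)),ray(ct,(377.2,220.4)),ray(cw,(334,181)))
ft,e3=tri(ray(cs,(243.7,231)),ray(ct,(370,203.5)),ray(cw,(325,66)))
print(top,np.round(e1,4),ft,np.round(e3,4))
u=(top-ft);L=np.linalg.norm(u);u/=L;print(L,u,np.degrees(np.arccos(u[2])),np.degrees(np.arctan2(u[1],u[0])))
g=top-.026*u;print("grip",g)
print("proj grip in w1",proj(cw,g),proj(cw,top-.052*u),proj(cw,top-.148*u), proj(cs,top-.148*u))
zt=-u; T=target(g-.07*zt,zt,[0,-1,0]);print(T[0],T[1].as_matrix().round(3));delta(T)
E
```

```text
[ 0.41664937 -0.20694141  0.15851626] [0.005  0.0046 0.0015] [ 0.49223735 -0.20150554  0.03109403] [0.0016 0.0022 0.0018]
0.14825490553995413 [-0.50985149 -0.03666567  0.85948071] 30.741673575823086 -175.88668835621675
grip [ 0.42990551 -0.2059881   0.13616976]
proj grip in w1 [331.1674983  156.66292186] [329.48649522 133.52727352] [324.73901342  68.18767311] [243.10424853 231.07661215]
[ 0.31518892 -0.21423788  0.32955292] [[ 0.86   0.019  0.51 ]
 [-0.    -0.999  0.037]
 [ 0.51  -0.032 -0.859]]
shift(tool now) [-84.3  14.2  91.1] | 124.9 turn [ 2.  30.7 -0.3] | shift in final frame [-118.9   15.9   34.8]
```

```bash
python3 -m crank '[[-30,5,30,0,0,0,1],[-30,5,30,0,0,0,1],[-24,4,31,0,0,0,1],[0,0,0,0.5,10,0,1],[0,0,0,0.5,10,0,1],[0,0,0,1,10.5,0,1],[0,0,0,0,0,0,1],[0,0,0,0,0,0,1]]'; python3 - <<'E'
from h import *
c=calibration("wrist");im=read_camera("wrist");cv2.imwrite("pics/w2.png",im)
np.save("w2.npy",c["extrinsics"]);p,R=pose();print(p,R.as_matrix().round(3),get_state()["joint_pos"])
E
```

```text
clock: 2.2
tcp_pos: [0.3146, -0.2169, 0.3297]
orientation: [-0.018, 0.965, 0.005, 0.261]
wrist_force: [0.4, -1.0, 0.8]
finger_gap: 0.0852
[ 0.31488468 -0.21691217  0.32978875] [[ 0.863  0.02   0.505]
 [ 0.001 -0.999  0.038]
 [ 0.505 -0.032 -0.862]] [-0.9651026  -0.17772002 -0.73584961  0.72392379  0.4519297   2.23183546]
```

View pics/w2.png

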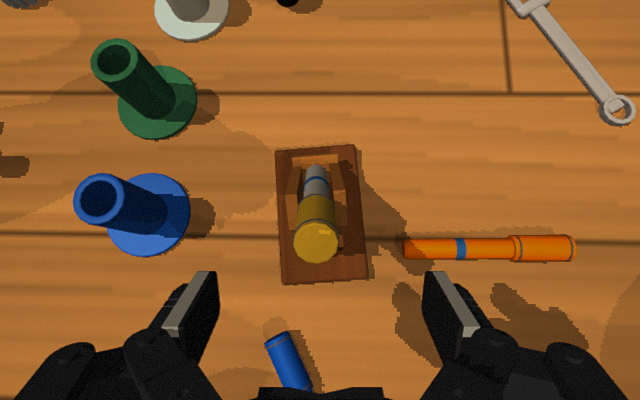

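```bash
python3 - <<'E'
from h import *
c0=calibration("wrist")
def cal(f): c=dict(c0);c["extrinsics"]=np.load(f);return c
w1,w2=cal("w1.npy"),cal("w2.npy");cs,ct=calibration("scene"),calibration("top")
A=[]
for f in ("w1","w2"):
    im=cv2.imread(f"pics/{f}.png");h=cv2.cvtColor(im,cv2.COLOR_BGR2HSV);m=cv2.inRange(h,(22,120,60),(32,255,255))
    n,l,st,ce=cv2.connectedComponentsWithStats(m);i=1+np.argmax(st[1:,4]);print(f,st[i])
for a,b in (((334,181),(316,242)),):
    t,e=tri(ray(w1,a),ray(w2,b));print("wrist only top",t,e)
    t2,e=tri(ray(w1,a),ray(w2,b),ray(cs,(230.5,183.3)),ray(ct,(377.2,220.4)));print(t2,np.round(e,4))
f,e=tri(ray(w1,(325,66)),ray(w2,(317,168)),ray(cs,(243.7,231)),ray(ct,(370,203.5)));print("foot",f,np.round(e,4))
for t_ in (t,t2):
    u=t_-f;L=np.linalg.norm(u);u/=L;print(L,u,np.degrees(np.arccos(u[2])))
    T=target(t_-.026*u,-u,[0,-1,0]);delta(T)
E
```

```text
w1 [334 157   1   2   2]
w2 [90 59  1  5  5]
wrist only top [ 0.41760851 -0.20744518  0.15697125] [np.float64(0.00014695007645982268), np.float64(0.00014695007645979622)]
[ 0.4169428  -0.20703234  0.15891553] [0.0013 0.0006 0.0051 0.0045]
foot [ 0.49303654 -0.20127872  0.03341132] [0.001  0.0015 0.0016 0.0031]
0.14489468725939578 [-0.52057143 -0.04255827  0.85275681] 31.487206102405334
shift(tool now) [-1.  -1.2 72.3] | 72.3 turn [0.3 1.1 0. ] | shift in final frame [-2.4 -0.9 72.2]
0.14688318147818336 [-0.51805617 -0.03917146  0.85444918] 31.30106417651538
shift(tool now) [-0.2 -2.2 70.3] | 70.3 turn [0.1 0.9 0. ] | shift in final frame [-1.3 -2.1 70.3]
```

```bash
python3 -m crank '[[-1,-2,15,0,0.7,0,1],[0,0,20,0,0,0,1],[0,0,20,0,0,0,1],[0,0,15,0,0,0,1],[0,0,0,0,0,0,0.6],[0,0,0,0,0,0,0.3],[0,0,0,0,0,0,0],[0,0,0,0,0,0,0]]' 50; python3 - <<'E'
from h import *
c=calibration("wrist");im=read_camera("wrist");cv2.imwrite("pics/w3.png",im)
np.save("w3.npy",c["extrinsics"]);p,R=pose();s=get_state();print(p,R.as_matrix().round(3),s["finger_gap"],s["wrist_force"])
E
```

```text
clock: 3.25
tcp_pos: [0.3499, -0.2118, 0.2699]
orientation: [-0.019, 0.963, 0.005, 0.269]
wrist_force: [-3.3, 0.2, 3.8]
finger_gap: 0.0225
[ 0.34989426 -0.21185115  0.26994379] [[ 0.855  0.02   0.518]
 [ 0.    -0.999  0.038]
 [ 0.519 -0.033 -0.854]] 0.0227430666985872 [-2.73208109  1.28811296  3.89822794]
```

View pics/w3.png

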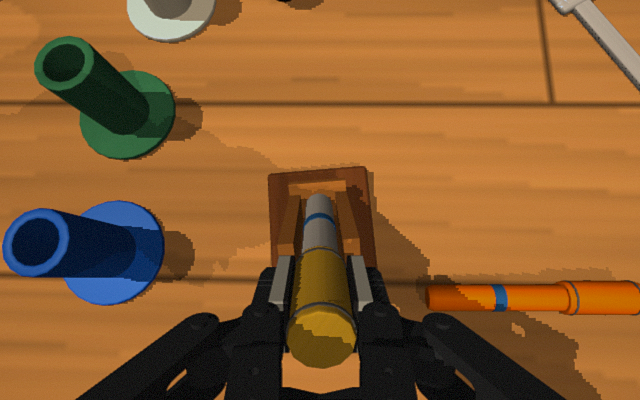

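```bash
python3 -m crank '[[5,-0.3,-8,0,0,0,0],[16,-1,-27,0,0,0,0],[22,-1.5,-36,0,0,0,0],[22,-1.5,-36,0,0,0,0],[0,0,0,0,-10.4,0,0],[0,0,0,0,-10.4,0,0],[0,0,0,-2,-10.4,0,0],[0,0,0,0,0,0,0]]'; python3 - <<'E'
from h import *
c=calibration("wrist");im=read_camera("wrist");cv2.imwrite("pics/w4.png",im);sc=read_camera("scene");cv2.imwrite("pics/s4.png",sc);crop(sc,150,100,200,150,4,"pics/s4c.png")
np.save("w4.npy",c["extrinsics"]);p,R=pose();s=get_state();print(p,R.as_matrix().round(3),s["finger_gap"],s["wrist_force"],s["joint_pos"])
delta(target([.573,-.030,.24],[0,0,-1],[0,-1,0]))
E
```

```text
clock: 4.3
tcp_pos: [0.351, -0.2117, 0.3945]
orientation: [0.0, 1.0, 0.009, 0.0]
wrist_force: [0.9, 0.1, -2.4]
finger_gap: 0.0228
[ 0.35041192 -0.211596    0.39445015] [[ 1.     0.017  0.004]
 [ 0.017 -1.    -0.001]
 [ 0.004  0.001 -1.   ]] 0.022931033152342205 [ 0.74080486  0.49045443 -3.31575451] [-7.40474672e-01 -5.45890869e-03 -3.59810953e-01  1.21312622e+00
  1.67248096e-03  2.38364538e+00]
shift(tool now) [ 2.257e+02 -1.777e+02  1.000e-01] | 287.3 turn [ 0.1 -0.2  1. ] | shift in final frame [ 222.6 -181.6   -0.5]
```

View pics/w4.png

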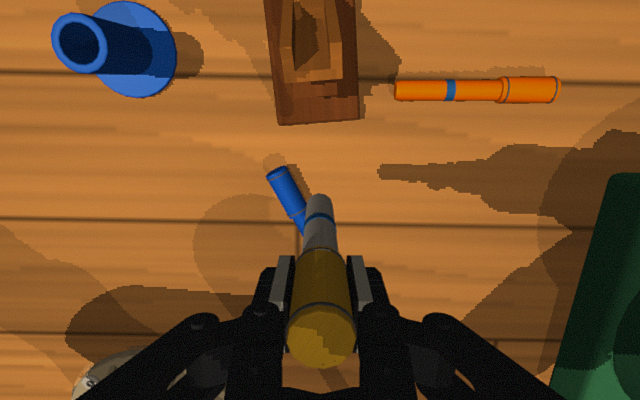

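View pics/s4c.png

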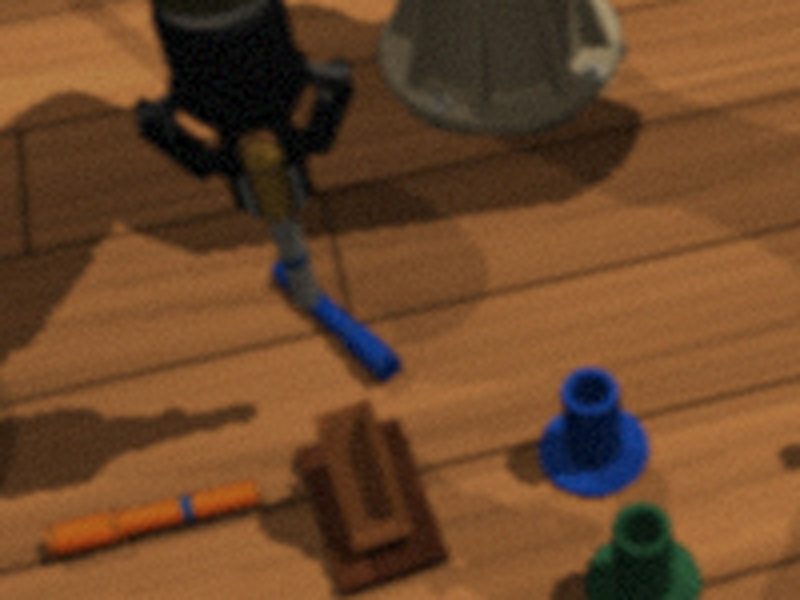

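```bash
python3 - <<'E'
from h import *
c=calibration("wrist");p,R=pose()
for z in (.129,.181,.277):
    for x in (-.003,0,.003): print(z,x,proj(c,p+R.apply([x,0,z])).round(1))
im=cv2.imread("pics/w4.png");crop(im,260,180,120,200,3,"pics/w4c.png")
E
```

```text
0.129 -0.003 [319.3 348.6]
0.129 0 [319.2 341.3]
0.129 0.003 [319.2 333.9]
0.181 -0.003 [319.7 270.1]
0.181 0 [319.6 264.5]
0.181 0.003 [319.6 258.9]
0.277 -0.003 [320.  203.1]
0.277 0 [320.  199.2]
0.277 0.003 [320.  195.3]
```

View pics/w4c.png

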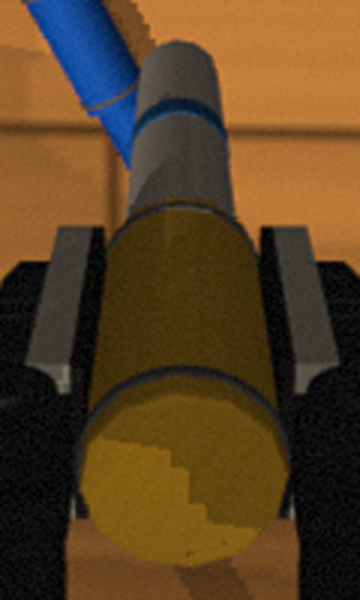

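```bash
python3 - <<'E'
from h import *
c0=calibration("wrist")
def cal(f): c=dict(c0);c["extrinsics"]=np.load(f);return c
im=cv2.imread("pics/w2.png");crop(im,80,30,80,60,5,"pics/a.png");im=cv2.imread("pics/w3.png");crop(im,25,25,80,60,5,"pics/b.png")
a=cv2.imread("pics/a.png");b=cv2.imread("pics/b.png");cv2.imwrite("pics/ab.png",np.hstack([a,b]))
E
```

```text
(no output)
```

View pics/ab.png

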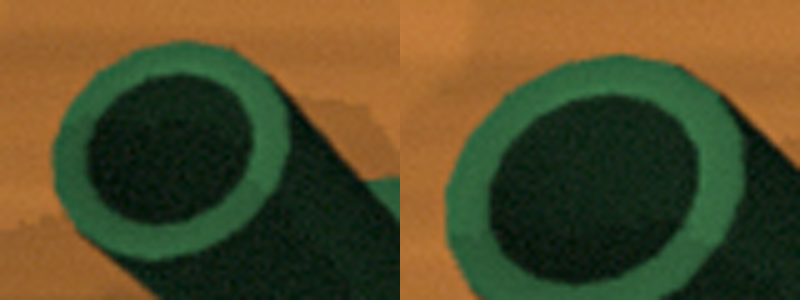

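```bash
python3 -m crank '[[40,-31,0,0,0,0,0],[40,-32,0,0,0,0,0],[40,-32,0,0,0,0,0],[30,-23,0,0,0.7,0,0],[20,-16,0,0,0.7,0.5,0],[0,0,0,0,0.6,0.5,0],[0,0,0,0,0,0,0],[0,0,0,0,0,0,0]]'; python3 - <<'E'
from h import *
c=calibration("wrist");im=read_camera("wrist");cv2.imwrite("pics/w5.png",im)
np.save("w5.npy",c["extrinsics"]);p,R=pose();s=get_state();print(p,R.as_matrix().round(3),s["finger_gap"],s["wrist_force"],s["joint_pos"])
E
```

```text
clock: 5.4
tcp_pos: [0.517, -0.0754, 0.3947]
orientation: [0.001, 1.0, -0.001, 0.018]
wrist_force: [-0.2, -0.3, -2.4]
finger_gap: 0.023
[ 0.5171139  -0.07545531  0.39472208] [[ 0.999 -0.002  0.035]
 [-0.002 -1.    -0.001]
 [ 0.035  0.001 -0.999]] 0.022987694081447265 [ 0.06303155 -0.36336919 -3.0406695 ] [-0.30084113  0.19726025 -0.131973    1.20731762  0.0092009   2.84263475]
```

View pics/w5.png

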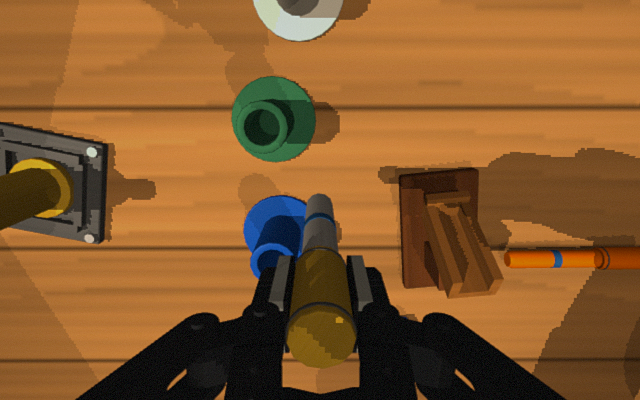

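```bash
python3 - <<'E'
from h import *
c0=calibration("wrist")
def cal(f): c=dict(c0);c["extrinsics"]=np.load(f);return c
im=cv2.imread("pics/w5.png");cr=im[60:180,215:335]
rs=[ray(cal("w2.npy"),(114.2,60.2)),ray(cal("w3.npy"),(63.8,62.8)),ray(cal("w5.npy"),(265,125.5))]
print(tri(*rs));
for r,c,p in zip(rs,("w2","w3","w5"),((114.2,60.2),(63.8,62.8),(265,125.5))): print(onz(cal(c+".npy"),p,.08))
crop(im,215,60,120,120,4,"pics/w5c.png")
crop(im,270,180,100,200,3,"pics/w5g.png")
E
```

```text
(array([ 0.57464929, -0.03078128,  0.07884768]), [np.float64(0.0011225374411460627), np.float64(0.0009989438473913994), np.float64(0.002077997692495669)])
[ 0.57309727 -0.03080798  0.08      ]
[ 0.57359658 -0.03070578  0.08      ]
[ 0.57611646 -0.03256351  0.08      ]
```

View pics/w5c.png

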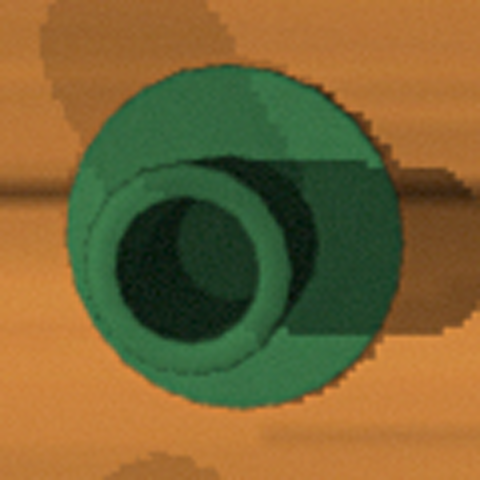

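View pics/w5g.png

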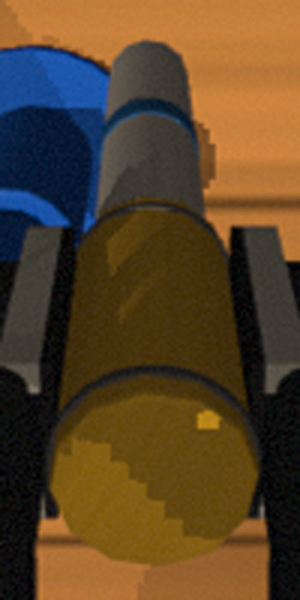

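```bash
python3 -m crank '[[17,-14,0,0,0,0,0],[18,-15,0,0,0,0,0],[17.5,-15,0,0,0,0,0],[0,0,10,0,0,0,0],[0,0,7,0,0,0,0],[0,0,0,0,0,0,0],[0,0,0,0,0,0,0],[0,0,0,0,0,0,0]]'; python3 - <<'E'
from h import *
c=calibration("wrist");im=read_camera("wrist");cv2.imwrite("pics/w6.png",im)
np.save("w6.npy",c["extrinsics"]);p,R=pose();s=get_state();print(p,R.as_matrix().round(3),s["finger_gap"],s["wrist_force"],s["joint_pos"])
sc=read_camera("scene");cv2.imwrite("pics/s6.png",sc);tp=read_camera("top");cv2.imwrite("pics/t6.png",tp)
print(p+R.apply([-.005,0,.279]))
a=cv2.resize(sc[170:270,260:360],None,fx=4,fy=4,interpolation=cv2.INTER_CUBIC);b=cv2.resize(im[150:250,270:370],None,fx=4,fy=4,interpolation=cv2.INTER_CUBIC)
cv2.imwrite("pics/sw6.png",np.hstack([a,b]))
E
```

```text
clock: 6.45
tcp_pos: [0.5708, -0.0311, 0.3797]
orientation: [0.001, 1.0, -0.0, 0.018]
wrist_force: [-0.5, 0.6, -2.9]
finger_gap: 0.0233
[ 0.57084365 -0.03105021  0.37972344] [[ 0.999 -0.001  0.036]
 [-0.001 -1.    -0.002]
 [ 0.036  0.002 -0.999]] 0.02301683557490325 [ 0.14780034 -0.39262906 -2.00096205] [-0.19592517  0.29651888 -0.03872011  1.20011172  0.0053022   2.94647794]
[ 0.5758328  -0.03152054  0.10072364]
```

View pics/sw6.png

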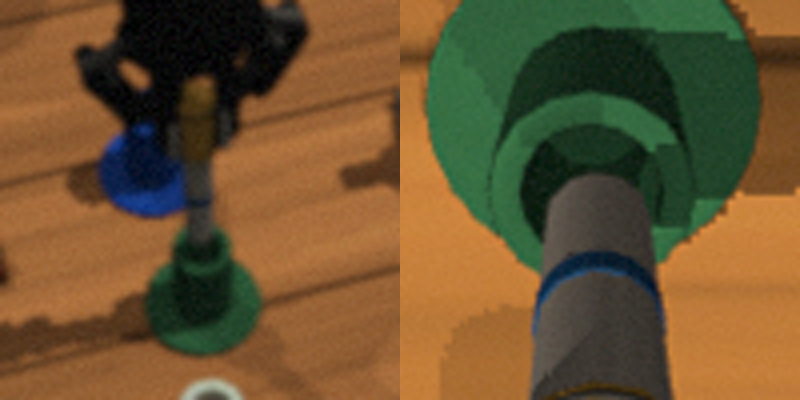

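```bash
python3 - <<'E'
from h import *
cs=calibration("scene");c=dict(calibration("wrist"));c["extrinsics"]=np.load("w6.npy")
M=np.array([.5745,-.031,.08])
for z in (.08,.1): print("scene",z,(proj(cs,[M[0],M[1],z])-[260,170])*4, "wrist",(proj(c,[M[0],M[1],z])-[270,150])*4, (proj(c,[M[0]+.0095,M[1],z])-[270,150])*4)
print((proj(c,[M[0]+.021,M[1],.08])-[270,150])*4,"outer far rim")
E
```

```text
scene 0.08 [195.55538138 246.57823806] wrist [197.0084608  193.50277858] [196.92710733 147.11818486]
scene 0.1 [195.1339208  231.09190138] wrist [196.79530607 224.3546348 ] [196.70574807 174.9002396 ]
[196.82646041  89.7332131 ] outer far rim
```

```bash
python3 -m crank '[[-0.4,-0.7,12,0,0,0,0],[-0.5,0,14,0,0,0,0],[-0.5,0,14,0,0,0,0],[-0.5,0,14,0,0,0,0],[-0.5,0,14,0,0,0,0],[-0.4,0,12,0,0,0,0],[-0.2,0,6,0,0,0,0],[0,0,0,0,0,0,0]]'; python3 - <<'E'
from h import *
c=calibration("wrist");im=read_camera("wrist");cv2.imwrite("pics/w7.png",im)
p,R=pose();s=get_state();print(p,s["finger_gap"],s["wrist_force"],s["ft_torque"]);print(p+R.apply([-.005,0,.279]))
E
```

```text
clock: 7.6
tcp_pos: [0.5708, -0.0303, 0.2928]
orientation: [0.001, 1.0, -0.0, 0.017]
wrist_force: [-0.2, -0.2, -2.6]
finger_gap: 0.023
[ 0.57099709 -0.03029851  0.29334178] 0.02280360850821124 [ 0.14968608 -0.35259407 -2.79489017] [-0.02860941  0.02330101 -0.02697036]
[ 0.57582874 -0.03072897  0.01433915]
```

View pics/w7.png

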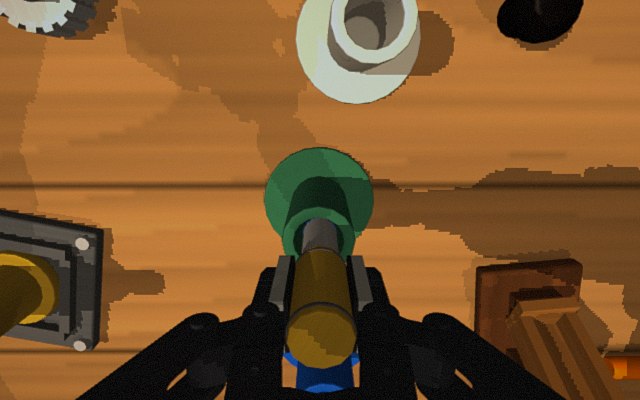

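Inserted with no side load. Lower until the floor is felt.

```bash
python3 -m crank '[[0,0,1,0,0,0,0],[0,0,1,0,0,0,0],[0,0,1,0,0,0,0],[0,0,1,0,0,0,0],[0,0,0.5,0,0,0,0],[0,0,0.5,0,0,0,0],[0,0,0,0,0,0,0],[0,0,0,0,0,0,0]]'; python3 - <<'E'
from h import *
p,R=pose();s=get_state();print(p,s["finger_gap"],s["wrist_force"]);print(p+R.apply([-.005,0,.279]))
E
```

```text
clock: 8.65
tcp_pos: [0.5711, -0.0303, 0.2883]
orientation: [0.001, 1.0, -0.0, 0.018]
wrist_force: [-0.2, 0.4, -3.1]
finger_gap: 0.0226
[ 0.57111629 -0.0302715   0.28827227] 0.022644790307680608 [-0.22355918  0.43802684 -3.10331515]
[ 0.57592816 -0.0307026   0.0092693 ]
```

```bash
python3 -m crank '[[0,0,0.5,0,0,0,0],[0,0,0.5,0,0,0,0],[0,0,0.5,0,0,0,0],[0,0,0.5,0,0,0,0],[0,0,0.5,0,0,0,0],[0,0,0,0,0,0,0],[0,0,0,0,0,0,0],[0,0,0,0,0,0,0]]'; python3 - <<'E'
from h import *
p,R=pose();s=get_state();print(p,s["finger_gap"],s["wrist_force"]);print(p+R.apply([-.005,0,.279]))
E
```

```text
clock: 9.65
tcp_pos: [0.5712, -0.0303, 0.2858]
orientation: [0.001, 1.0, -0.0, 0.018]
wrist_force: [-0.9, 0.6, -3.5]
finger_gap: 0.0227
[ 0.57116849 -0.03026462  0.28577104] 0.022718977684570645 [-0.86029449  0.62099482 -3.48836965]
[ 0.57596493 -0.03069645  0.0067678 ]
```

```bash
python3 -m crank '[[0,0,0.5,0,0,0,0],[0,0,0.5,0,0,0,0],[0,0,0.5,0,0,0,0],[0,0,0.5,0,0,0,0],[0,0,0.5,0,0,0,0],[0,0,0,0,0,0,0],[0,0,0,0,0,0,0],[0,0,0,0,0,0,0]]'; python3 - <<'E'
from h import *
p,R=pose();s=get_state();print(p,s["finger_gap"],s["wrist_force"]);print(p+R.apply([-.005,0,.279]))
E
```

```text
clock: 10.65
tcp_pos: [0.5715, -0.0303, 0.2846]
orientation: [0.001, 1.0, -0.0, 0.018]
wrist_force: [-2.4, 1.2, 7.6]
finger_gap: 0.023
[ 0.57151069 -0.03025478  0.28458326] 0.023014392085934407 [-2.40342375  1.17482161  7.57873962]
[ 0.57682905 -0.03074321  0.00558957]
```

```bash
python3 -m crank '[[0,0,-0.7,0,0,0,0],[0,0,0,0,0,0,0.5],[0,0,0,0,0,0,0.8],[0,0,0,0,0,0,1],[0,0,-25,0,0,0,1],[0,0,-30,0,0,0,1],[0,0,-35,0,0,0,1],[0,0,-30,0,0,0,1]]'; python3 - <<'E'
from h import *
c=calibration("wrist");im=read_camera("wrist");cv2.imwrite("pics/w8.png",im);np.save("w8.npy",c["extrinsics"])
sc=read_camera("scene");cv2.imwrite("pics/s8.png",sc)
p,R=pose();s=get_state();print(p,s["finger_gap"],s["wrist_force"],s["joint_pos"])
a=cv2.resize(sc[140:290,260:420],None,fx=3,fy=3,interpolation=cv2.INTER_CUBIC)
cv2.imwrite("pics/s8c.png",a)
E
```

```text
clock: 11.65
tcp_pos: [0.567, -0.0301, 0.4051]
orientation: [0.001, 1.0, -0.0, 0.018]
wrist_force: [0.0, -0.1, -0.5]
finger_gap: 0.0855
[ 0.5678493  -0.03024413  0.40762809] 0.08524746299606963 [ 1.05110608 -0.46921223 -0.04495448] [-0.19555605  0.2785434   0.00518201  1.25613087  0.00530185  2.94647115]
```

View pics/w8.png

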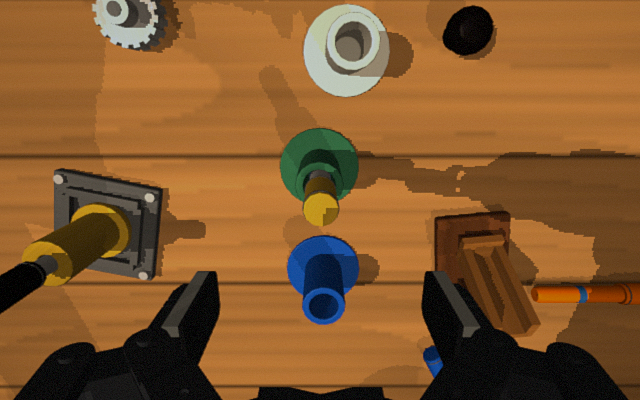

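View pics/s8c.png

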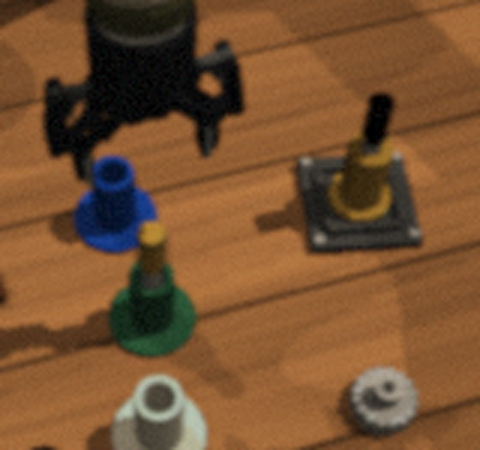

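```bash
python3 - <<'E'
from h import *
cs,ct=calibration("scene"),calibration("top")
w8=dict(calibration("wrist"));w8["extrinsics"]=np.load("w8.npy")
g=onz(cs,(260+380/3,140+100/3),.166);print("gauge top",g)
print("sleeve mouth scene",onz(cs,(260+371/3,140+147/3),.098),"wrist",onz(w8,(47,264),.098))
print("brass top",onz(w8,(321,209),.156), onz(cs,(260+152/3,140+230/3),.156),tri(ray(w8,(321,209)),ray(cs,(260+152/3,140+230/3))))
a=np.radians(40);delta((np.array([g[0],g[1],.41]),Rn.from_euler("z",a)*target([0,0,0],[0,0,-1],[0,-1,0])[1]))
delta((np.array([g[0],g[1],.41]),Rn.from_euler("z",-a)*target([0,0,0],[0,0,-1],[0,-1,0])[1]))
b=cv2.imread("pics/top0.png");crop(b,235,170,60,50,8,"pics/tp2.png")
E
```

```text
gauge top [0.50882368 0.20647521 0.166     ]
sleeve mouth scene [0.51082775 0.20770011 0.098     ] wrist [0.50965108 0.2047392  0.098     ]
brass top [ 0.57855663 -0.0312351   0.156     ] [ 0.57732544 -0.0260754   0.156     ] (array([ 0.58350019, -0.02960802,  0.16779348]), [np.float64(0.0018791144460510282), np.float64(0.0018791144460509708)])
shift(tool now) [ -58.9 -236.7   -5.5] | 244.0 turn [  1.   -2.2 -40. ] | shift in final frame [ 106.9 -219.3   -2.4]
shift(tool now) [ -58.9 -236.7   -5.5] | 244.0 turn [-0.7 -2.3 40. ] | shift in final frame [-197.4 -143.4   -2.4]
```

View pics/tp2.png

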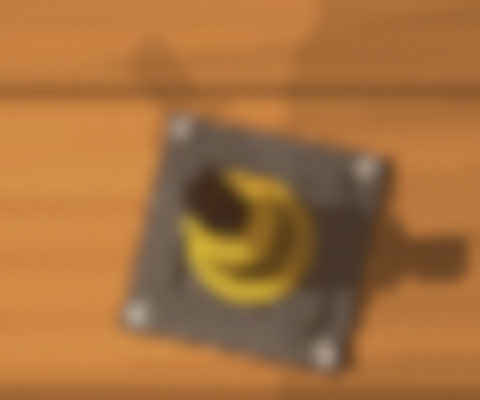

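```bash
python3 -m crank '[[0,0,0,0,-2,0,1],[0,0,0,0,0,-10,1],[0,0,0,0,0,-10,1],[0,0,0,0,0,-10,1],[0,0,0,0,0,-10,1],[26,-54,0,0,0,0,1],[26,-54,0,0,0,0,1],[26,-54,-1,0,0,0,1]]'; python3 - <<'E'
from h import *
delta((np.array([.510,.206,.41]),Rn.from_euler("z",np.radians(40))*target([0,0,0],[0,0,-1],[0,-1,0])[1]));print(get_state()["joint_pos"])
E
```

```text
clock: 12.75
tcp_pos: [0.5221, 0.1455, 0.4034]
orientation: [0.001, 0.94, 0.341, -0.001]
wrist_force: [0.9, -0.8, -0.5]
finger_gap: 0.0853
shift(tool now) [ 29.6 -54.2  -6.7] | 62.1 turn [ 0.   0.1 -0.1] | shift in final frame [ 29.7 -54.1  -6.6]
[ 1.23946782e-01  2.49942678e-01 -4.26577892e-02  1.27940467e+00
 -1.47444756e-03  2.56889077e+00]
```

```bash
python3 -m crank '[[15,-27,-3,0,0,0,1],[14.6,-27,-4,0,0,0,1],[0,0,0,0,0,0,1],[0,0,0,0,0,0,1],[0,0,0,0,0,0,1],[0,0,0,0,0,0,1],[0,0,0,0,0,0,1],[0,0,0,0,0,0,1]]'; python3 - <<'E'
from h import *
c=calibration("wrist");im=read_camera("wrist");cv2.imwrite("pics/w9.png",im);np.save("w9.npy",c["extrinsics"])
p,R=pose();print(p)
for x in ([.51,.206,.166],[.51,.206,.098],p+R.apply([0,0,.155])): print(proj(c,x))
E
```

```text
clock: 13.75
tcp_pos: [0.5108, 0.2043, 0.4116]
orientation: [0.001, 0.94, 0.342, -0.0]
wrist_force: [-0.3, 0.2, -0.9]
finger_gap: 0.0857
[0.51078327 0.20436241 0.41153163]
[316.81445731 213.80311826]
[317.53571036 184.01435807]
[319.7319967  295.99357923]
```

View pics/w9.png

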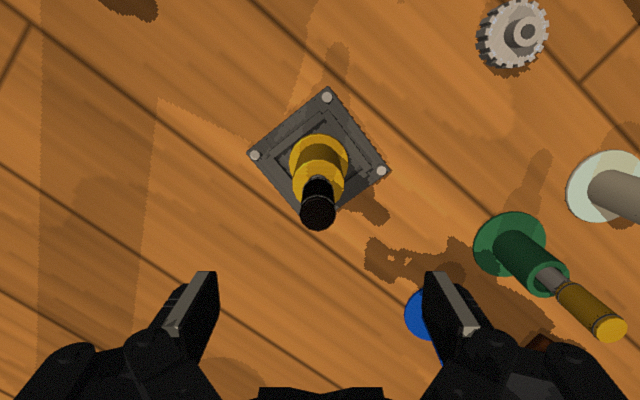

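```bash
python3 - <<'E'
from h import *
im=cv2.imread("pics/w9.png");crop(cv2.convertScaleAbs(im,alpha=1.8,beta=10),270,120,100,120,5,"pics/w9c.png")
E
```

```text
(no output)
```

View pics/w9c.png

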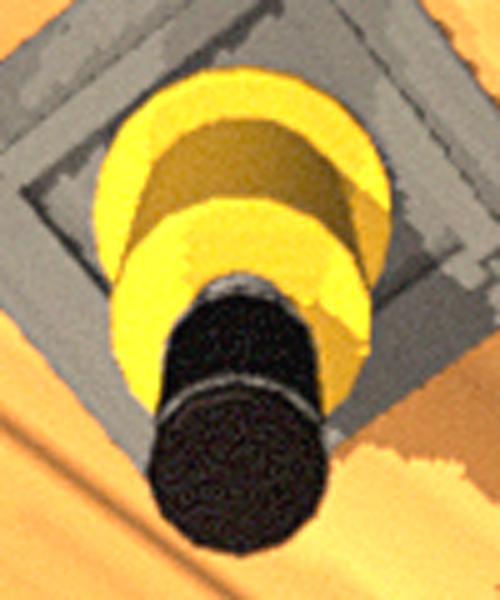

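```bash
python3 - <<'E'
from h import *
c=dict(calibration("wrist"));c["extrinsics"]=np.load("w9.npy")
a=onz(c,(317.8,213.6),.166);b=onz(c,(318.2,184.2),.098);print(a,b)
m=(a+b)/2; 
delta((np.array([m[0],m[1],.140+.155]),pose()[1]))
E
```

```text
[0.51051377 0.20560403 0.166     ] [0.51022868 0.20547929 0.098     ]
shift(tool now) [  0.5  -1.3 116.5] | 116.5 turn [0. 0. 0.] | shift in final frame [  0.5  -1.3 116.5]
```

```bash
python3 -m crank '[[0.5,-1.3,25,0,0,0,1],[0,0,30,0,0,0,1],[0,0,30,0,0,0,1],[0,0,20,0,0,0,1],[0,0,10,0,0,0,1],[0,0,0,0,0,0,1],[0,0,0,0,0,0,1],[0,0,0,0,0,0,1]]' 40; python3 - <<'E'
from h import *
c=calibration("wrist");im=read_camera("wrist");cv2.imwrite("pics/w10.png",im)
p,R=pose();s=get_state();print(p,s["wrist_force"],s["finger_gap"])
E
```

```text
clock: 14.8
tcp_pos: [0.5107, 0.2058, 0.2975]
orientation: [0.001, 0.94, 0.342, 0.001]
wrist_force: [-0.4, 0.4, -0.8]
finger_gap: 0.0856
[0.51060886 0.20578524 0.29737096] [ 0.4859435  -0.51084977 -0.25239868] 0.08526006872012905
```

View pics/w10.png

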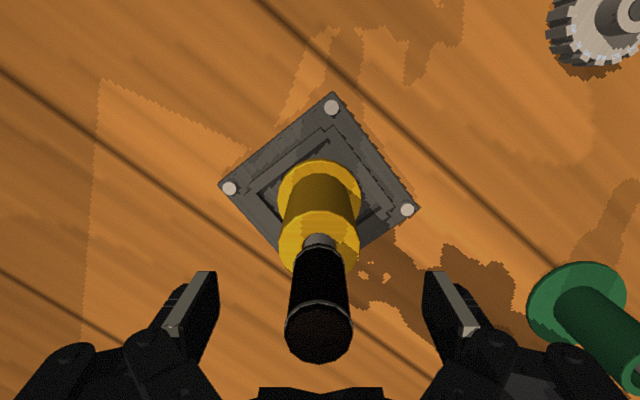

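```bash
python3 -m crank '[[0,0,0,0,0,0,0.7],[0,0,0,0,0,0,0.5],[0,0,0,0,0,0,0.4],[0,0,0,0,0,0,0.3],[0,0,0,0,0,0,0],[0,0,0,0,0,0,0],[0,0,0,0,0,0,0],[0,0,0,0,0,0,0]]' 40; python3 - <<'E'
from h import *
c=calibration("wrist");im=read_camera("wrist");cv2.imwrite("pics/w11.png",im)
p,R=pose();s=get_state();print(p,s["wrist_force"],s["ft_torque"],s["finger_gap"])
E
```

```text
clock: 15.85
tcp_pos: [0.5102, 0.2058, 0.2966]
orientation: [0.001, 0.94, 0.342, -0.0]
wrist_force: [-1.2, 0.6, 2.6]
finger_gap: 0.0231
[0.51020142 0.2058038  0.29661902] [-1.24944605  0.57593948  1.67838117] [0.36826404 0.39828551 0.04721181] 0.022601617460925465
```

View pics/w11.png

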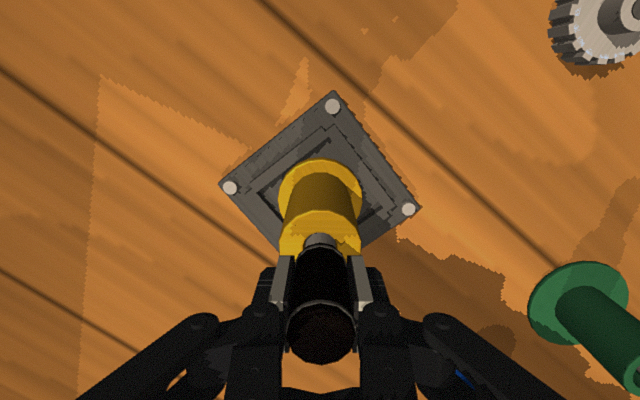

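```bash
python3 -m crank '[[0,0,-1,0,0,0,0],[0,0,-1.5,0,0,0,0],[0,0,-1.5,0,0,0,0],[0,0,-1.5,0,0,0,0],[0,0,-1.5,0,0,0,0],[0,0,-1.5,0,0,0,0],[0,0,-1.5,0,0,0,0],[0,0,0,0,0,0,0]]'; python3 - <<'E'
from h import *
c=calibration("wrist");im=read_camera("wrist");cv2.imwrite("pics/w12.png",im)
p,R=pose();s=get_state();print(p,s["wrist_force"],s["ft_torque"],s["finger_gap"])
E
```

```text
clock: 16.9
tcp_pos: [0.5102, 0.2057, 0.3067]
orientation: [0.001, 0.94, 0.342, -0.0]
wrist_force: [-1.8, 1.6, -1.3]
finger_gap: 0.0229
[0.51021009 0.20573158 0.30672204] [-0.62881899  2.24093551 -1.3068469 ] [0.36680174 0.35819433 0.00581325] 0.023152463754887394
```

View pics/w12.png

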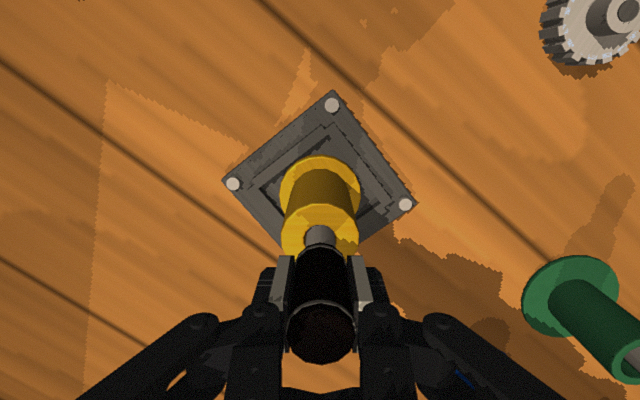

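```bash
python3 -m crank '[[0,0,-2,0,0,0,0],[0,0,-2,0,0,0,0],[0,0,-2,0,0,0,0],[0,0,-2,0,0,0,0],[0,0,-2,0,0,0,0],[0,0,-2,0,0,0,0],[0,0,-2,0,0,0,0],[0,0,0,0,0,0,0]]'; python3 -c "
from h import *
p,R=pose();s=get_state();print(p,s['wrist_force'],s['ft_torque'])"
```

```text
clock: 17.95
tcp_pos: [0.5103, 0.2058, 0.3208]
orientation: [0.001, 0.94, 0.342, -0.0]
wrist_force: [-1.3, 1.4, -2.0]
finger_gap: 0.0232
[0.51025542 0.20578169 0.32084473] [-1.30432074  1.40722193 -1.99396192] [ 0.41430098  0.50044079 -0.01929003]
```

```bash
python3 -m crank '[[0,0,-2,0,0,0,0],[0,0,-2,0,0,0,0],[0,0,-2,0,0,0,0],[0,0,-2,0,0,0,0],[0,0,-2,0,0,0,0],[0,0,-2,0,0,0,0],[0,0,-1.5,0,0,0,0],[0,0,0,0,0,0,0]]'; python3 - <<'E'
from h import *
c=calibration("wrist");im=read_camera("wrist");cv2.imwrite("pics/w13.png",im);np.save("w13.npy",c["extrinsics"])
sc=read_camera("scene");cv2.imwrite("pics/s13.png",sc)
p,R=pose();s=get_state();print(p,s["wrist_force"],s["ft_torque"],s["finger_gap"])
a=cv2.resize(sc[130:230,340:440],None,fx=4,fy=4,interpolation=cv2.INTER_CUBIC);b=cv2.resize(im[170:270,270:370],None,fx=4,fy=4,interpolation=cv2.INTER_CUBIC)
cv2.imwrite("pics/sw13.png",np.hstack([a,b]))
E
```

```text
clock: 18.95
tcp_pos: [0.5103, 0.2058, 0.3343]
orientation: [0.001, 0.94, 0.342, -0.0]
wrist_force: [-0.9, 1.2, -1.2]
finger_gap: 0.0233
[0.5102959  0.20579502 0.33429843] [-2.73162554  1.09840902 -1.04275561] [ 0.25906103  0.47896161 -0.00538751] 0.02309263445468756
```

View pics/sw13.png

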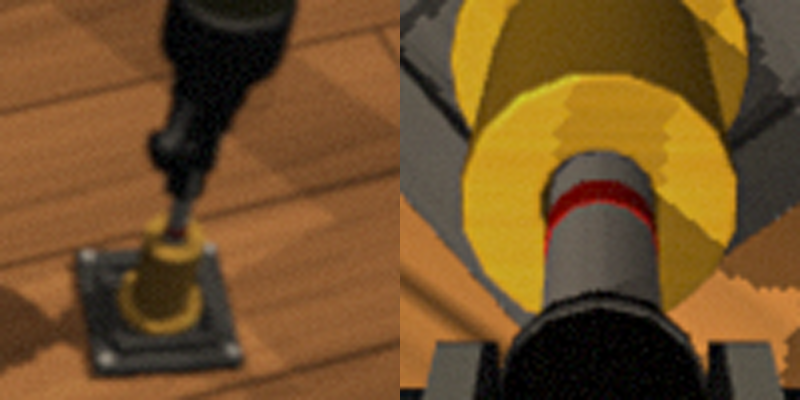

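View pics/w13.png

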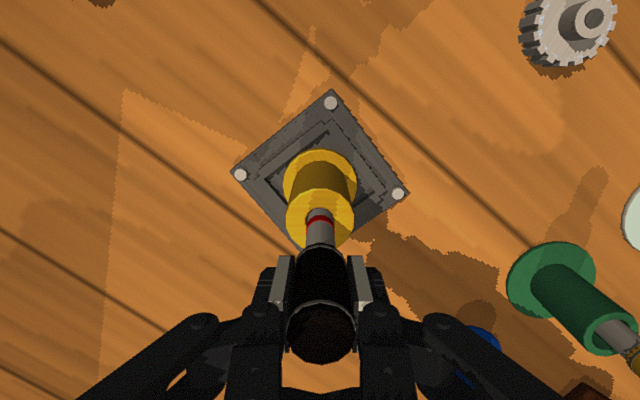

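```bash
python3 -m crank '[[0,0,0,0,0,0,0],[0,0,0,0,0,0,0],[0,0,0,0,0,0,0],[0,0,0,0,0,0,0],[0,0,0,0,0,0,0],[0,0,0,0,0,0,0],[0,0,0,0,0,0,0],[0,0,0,0,0,0,0]]'; python3 - <<'E'
from h import *
c=dict(calibration("wrist"));c["extrinsics"]=np.load("w13.npy");print("mouth",onz(c,(320.1,220.8),.098))
im=read_camera("wrist");sc=read_camera("scene");p,R=pose();print(p)
a=cv2.resize(sc[180:280,270:370],None,fx=4,fy=4,interpolation=cv2.INTER_CUBIC);b=cv2.resize(im[170:270,270:370],None,fx=4,fy=4,interpolation=cv2.INTER_CUBIC)
cv2.imwrite("pics/sw14.png",np.hstack([a,b]))
E
```

```text
clock: 20.05
tcp_pos: [0.5103, 0.2058, 0.334]
orientation: [0.001, 0.94, 0.342, -0.0]
wrist_force: [-1.4, 0.9, -1.3]
finger_gap: 0.0229
mouth [0.5100772  0.20520947 0.098     ]
[0.51029899 0.20577374 0.33401309]
```

View pics/sw14.png

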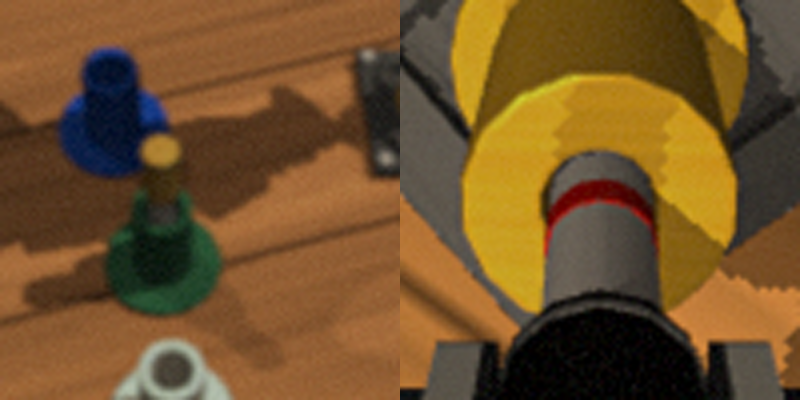

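```bash
python3 -c "
from workcell import *
print(hand_in())"
```

```text
the job is handed in; nothing more can be done
None
```

I handed the job in at about 20 s of the 58 s. The brass-handled gauge stands let go in the green cup, and the black-handled gauge is gripped partway up the sleeve's bore. `hand_in` gave no verdict.

- **Brass-handled gauge:** I lowered it until the wrist force rose by about 11 N, which I took as the floor, then opened the jaws and backed off along its axis. The last scene picture shows it standing in the green cup with nothing touching it.
- **Black-handled gauge:** it was raised about 37.5 mm, going by the tool's travel. The last wrist picture shows the whole red band out, plain steel below it and no yellow. The tool and the picture did not change over the last second.
- **Sleeve:** its mouth measured within 1 mm of where it was before the grasp, with no sign of tilt. The wrist force stayed below 3 N during the pull, so the sleeve was not being dragged.
- **Bystanders:** I never went near the pinion, knob, oil bottle or wrench. I did not measure their positions again at the end.

One check disagreed. When I measured the brass gauge's top after letting go, the wrist and scene views differed by about 5 mm sideways at the assumed height. Triangulating the two put the top about 12 mm too high, with a 2 mm miss. I trusted the force contact and the pictures instead.

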